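# Roll the sample tube onto the reader line

### The arm

A 6-joint arm with a two-finger parallel gripper is mounted at the origin on the work surface. World frame = base frame: x ahead of the robot, y to its left, z up, the work surface at z = 0. Lengths are in m, angles in degrees, forces in N, time in s.
With the tool pointing down it reaches from about 0.4 to 0.825 m from the base axis. Payload 7 kg.
Tool frame: the origin (TCP) lies between the finger pads; the fingertips stand 19 mm ahead of it and the grasp point (between the pads) is the TCP (r.finger_overhang is the distance from the TCP to the fingertips, in m); z points along the fingers, y is the direction in which the jaws open and shut (so a half turn about z gives the same grasp; the last joint's range is limited). The gripper opens to 88 mm and grips with 3 to 60 N. Pads are 19 mm wide; open, the fingers measure 130 mm over their backs; the gripper's body (78 mm by 193 mm) begins 47 mm behind the grasp point.
Start: joints at [-51.045, 20.546, 0.682, 0, -70.136, -16.507], TCP at [0.258, -0.624, 0.246] pointing down, gripper open.
Joint ranges: [-176.03, 176.03], [-82.01, 121.73], [-58.28, 71.71], [-173.87, 95.51], [-174.79, -0.11], [-173.66, 173.66]. Speed limits (degrees/s): [136.94, 136.94, 172.46, 180, 180, 180].

### API

Orientations are given as [roll, pitch, yaw] about the fixed x, y, z axes, in that order (R = Rz(yaw) Ry(pitch) Rx(roll)).
In Python, from plant import r, optics gives the robot as it stands. The module is installed in compiled form; this text tells all that it offers.
- The arm moves only by the tool step_arm, never from a script. Its argument "increments" is a list of rows, each an object of numbers: "tx", "ty", "tz": the shift along the world's x, y, z in mm; "ax", "ay", "az": the turn, a rotation vector about the world's x, y, z in degrees; "claw": the gripper command: -1 is shut, 1 is fully open, values between are in proportion. In form: [{"tx": .., "ty": .., "tz": .., "ax": .., "ay": .., "az": .., "claw": ..}, ...]. A call has 1 to 12 rows; each row shifts and turns the commanded pose from where the row before left it; what a row does not reach is not made up. A row lasts 1/10 s, in which the tool goes at most 50 mm and 8.59 degrees, less where a joint would pass 70% of its speed; a pose out of reach is approached as far as the arm can. A call with a gripper value outside its range is refused whole. The fingers move at their own pace and stop on an object; "newtons" is the grip in N (left out, the last holds). Time passes only in rows, so rows that do not move let the fingers close. It gives the time, the measured TCP pose, the force and the opening at its end, in the units of the state.
- r.get_state(): the state, without advancing time (a new reading comes with each control period).
- optics.capture(name): name is "scene" or "top" or "wrist"; returns a dict with "image" (480x640x3 uint8, blue, green, red), "depth" (480x640 float32, m along the optical axis (not along the pixel's ray), 0 where there is no reading), "fx", "fy", "cx", "cy" (pixels), "R" (3x3) and "t" (3): a world point X has camera coordinates R X + t. Camera axes: x right, y down, z forward; pixel columns grow to the right and rows downward; lengths in m; the calibration is good to about 2 mm. A picture is of the moment at which its call begins.
- r.close_job(): hands the job in, once; it reports no verdict.
The state is a dict: "time_s": time; "joints": joint angles; "qd": joint speeds; "joint_torque": joint torques, N m; "tcp_pos": TCP position; "eef_rot": TCP orientation; "contact_force": force on the tool from outside, world axes, zero at the start; "moment": the same for the moment, N m; "gripper_width": finger opening in m.
Only numpy, scipy, OpenCV 4.12 (cv2) and the standard library are available. Lean on these libraries where they do the work, as an engineer would, in place of code of your own. Each camera call takes 0.05 s, during which the arm holds its last target. There are 200 camera calls.

### The job

Roll the amber tube with the blue cap along the tray by pushing its upper side with a fingertip, until it lies still along the blue line, centred on it, with its base facing the code reader. Do it gently and let it really roll rather than slide: do not grip it, lift it or stand it up, and leave the tube with the orange cap, the bottles and the jar where they are.

Things in the scene. Friction and masses are not known exactly. Their poses are not given: they have to be found in the camera images.
- tray: Fixed white tray on the bench, 200 mm along its x by 340 mm along its y. Origin at the centre of its underside; flat top face 8 mm above it. Both y ends have a rim 6 mm thick, 6 mm above the top face; the x sides have none. Its x axis runs along the blue line towards the reader, its y axis across the line.
- line (a point): Middle of the blue line, on the tray's top face at its centre; axes as the tray's. The painted line is flat, 16 mm wide, 190 mm long along x. Nothing stops a tube at the line.
- amber_tube: Amber tube with a flush blue cap lying on the tray: cylinder 30 mm across, 110 mm long, about 60 g. Origin on its axis at mid-length, 15 mm above the tray; x axis along it from cap to base. Starts 75 to 115 mm to either side of the line, nearly parallel, base to the reader side. Smooth (friction about 0.3), slight rolling drag: pushed at 30 mm/s it rests within a few mm when the push stops.
- clear_tube: Whitish clear tube with an orange cap, same size, axes and origin as the amber one; lies 75 to 115 mm from the line on the other side. To be left alone.
- amber_bottle: Standing amber bottle, 64 mm in diameter, 150 mm tall, origin at the centre of its underside, on the bench beside the tray's left end. To be left alone.
- white_bottle: Standing white plastic bottle, 68 mm in diameter, 140 mm tall, origin at the centre of its underside, on the bench beside the tray's right end. To be left alone.
- jar: Small standing jar with a green cap, 48 mm in diameter, 55 mm tall, origin at the centre of its underside, on the bench to the left of the tray, nearer the robot than the amber bottle. To be left alone.
- amber_tube_base (a point): Centre of the amber tube's flat base end (black code square), 55 mm from its origin along its x axis.
- reader (a point): Middle of the top of the grey code reader, a block fixed to the tray at the far end of the line: 55 mm along the tray's x, 80 mm along y, 45 mm high above the bench.

How it is judged (in metres and radians):
On the way:
1. the amber tube has rolled through about a quarter turn about its own axis ((angle between amber_tube's own y axis and vertical below 0.5 rad or angle between amber_tube's own y axis and vertical above 2.64 rad)).
At the end, for the whole second after the job is handed in: The amber tube rests on the tray along the blue line: middle within 8 mm of its centre line and 35 mm of its middle endwise, axis within 8 degrees of it, base towards the reader; the other tube, bottles and jar within 12 mm of their starts (y of amber_tube in the frame of line between -0.008 and 0.008 m and angle between the x axis of amber_tube and the x axis of tray, either way round below 0.14 rad and x of amber_tube in the frame of line between -0.035 and 0.035 m and z of amber_tube in the frame of line below 0.019 m and linear speed of amber_tube below 0.01 m/s and distance of each of clear_tube, amber_bottle, white_bottle, jar from where it was at the start of the episode below 0.012 m and x of amber_tube_base in the frame of line above 0 m); the robot touches nothing.
It fails at once if the amber tube is lifted off the tray or stood up (z of amber_tube in the frame of line above 0.025 m or angle between amber_tube's own x axis and vertical below 1.2 rad or angle between amber_tube's own x axis and vertical above 1.94 rad).
It fails at once if the amber tube is pressed hard (over 40 N) (contact force between the fingers and amber_tube above 40 N).
It fails at once if the other tube, a bottle or the jar is moved by more than 12 mm (distance of any of clear_tube, amber_bottle, white_bottle, jar from where it was at the start of the episode above 0.012 m).
It fails at once if the amber tube is pushed from low down near the tray instead of on its upper side (contact force between the fingers and amber_tube above 0.1 N and height (world z) of the grasp point below 0.032 m).
It also fails if it takes over 54 s, if anything falls off the work surface, if the arm or the gripper's body presses on something with over 40 N, if the wrist force passes 120 N, or if a joint passes its speed limit or range.

## Working session

There is one attempt and no reset: what is moved stays moved. The work goes in short steps, Python scripts to look and compute and a tool call to move; the robot and the scene stay as the last step left them, time stands still between calls to the robot, and variables do not carry over. Pictures are saved under pics/ and viewed, about 8 in all and at most 12, crops included, and the job is handed in when it is done.

Besides the shell and the picture viewer there is one more tool, called after "Call:" as name(argument=value, ...), one argument or row to a line, values as JSON. step_arm: Moves the arm, as the interface text tells. Its arguments: {"type":"object","properties":{"increments":{"type":"array","items":{"type":"object","properties":{"tx":{"type":"number"},"ty":{"type":"number"},"tz":{"type":"number"},"ax":{"type":"number"},"ay":{"type":"number"},"az":{"type":"number"},"claw":{"type":"number"}}}},"newtons":{"type":"number"}},"required":["increments"]}

```bash
mkdir -p pics; python3 - <<'E'
from plant import r, optics
import cv2,numpy as np,pickle
for n in("scene","top"):
    c=optics.capture(n); cv2.imwrite(f"pics/{n}0.png",c["image"]); pickle.dump(c,open(n+"0.pkl","wb"))
    print(n,c["fx"],c["cx"],c["cy"],np.round(-c["R"].T@c["t"],3),np.round(c["R"],2).tolist())
s=r.get_state();print(s, r.finger_overhang)
E
```

```text
scene 590.7497801803949 315.2946503874239 240.7690030280078 [ 1.194 -0.758  1.123] [[0.76, 0.65, 0.01], [0.48, -0.54, -0.7], [-0.45, 0.53, -0.72]]
top 503.92369915771445 318.739210472878 245.07824799653886 [ 0.373 -0.014  1.213] [[-0.02, -1.0, -0.03], [-0.99, 0.02, -0.14], [0.14, 0.03, -0.99]]
{'time_s': 0.1, 'joints': array([-5.10450634e+01,  2.05894100e+01,  6.39767483e-01, -1.93975754e-02,
       -7.01350114e+01, -1.65071508e+01]), 'qd': array([ 0.03665486, -0.21018337,  0.15591609,  0.10470051, -0.08756131,
       -0.03892262]), 'joint_torque': array([-1.53244306e-03, -5.84162021e+01,  2.93754458e+01,  7.01560602e+00,
        1.02070600e-02, -4.16444470e-05]), 'tcp_pos': array([ 0.2575813 , -0.6234862 ,  0.24469331]), 'eef_rot': array([ 1.79913653e+02, -6.57137370e-03, -1.57558814e+02]), 'contact_force': array([-1.38962024,  0.19392816, -0.44973731]), 'moment': array([-0.00251492, -0.08217005, -0.03233058]), 'gripper_width': 0.08764618027148177} 0.019
```

View pics/top0.png

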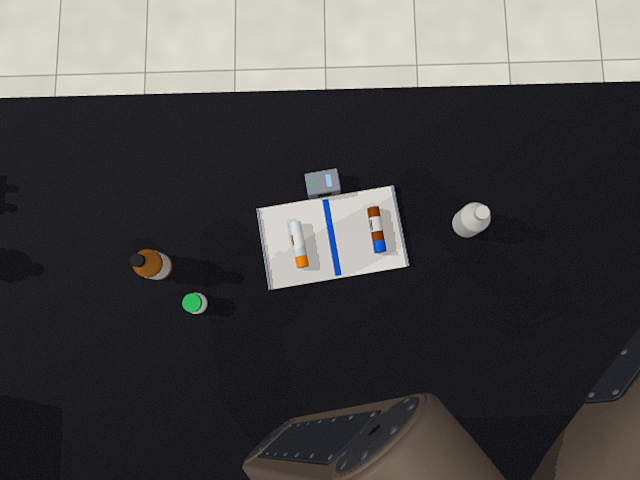

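View pics/scene0.png

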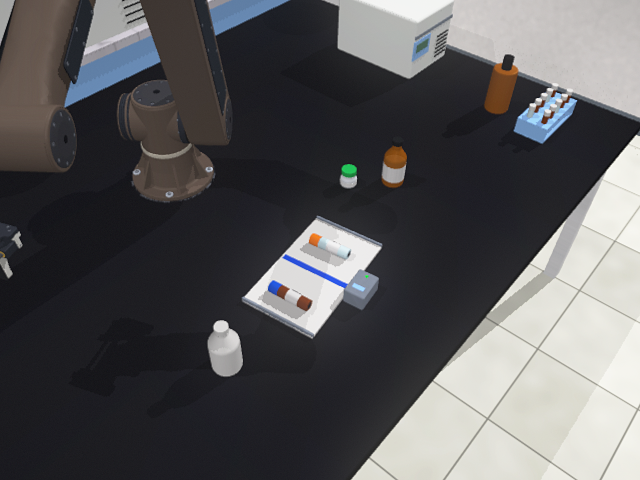

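The top view shows the amber tube right of the line, from its base at about (374,207) to its blue cap at (379,253). The line runs (326,200)–(338,275), the clear tube is at (298,243), and the white bottle is at (471,220). The scene view agrees: the amber tube is on the white-bottle side with its base towards the reader.

```bash
cat >h.py <<'E'
import cv2,numpy as np
def ray(c,uv,z):
    uv=np.atleast_2d(uv); C=-c["R"].T@c["t"]
    d=np.c_[(uv[:,0]-c["cx"])/c["fx"],(uv[:,1]-c["cy"])/c["fy"],np.ones(len(uv))]@c["R"]
    return C+d*((z-C[2])/d[:,2])[:,None]
def tri(cs,uvs):
    A=[];b=[]
    for c,p in zip(cs,uvs):
        C=-c["R"].T@c["t"]; d=ray(c,p,0)[0]-C; d/=np.linalg.norm(d); P=np.eye(3)-np.outer(d,d); A.append(P); b.append(P@C)
    X=np.linalg.solve(sum(A),sum(b)); return X,[np.linalg.norm(P@X-q)*1e3 for P,q in zip(A,b)]
def comps(m,amin=40):
    n,l,s,ce=cv2.connectedComponentsWithStats(m.astype(np.uint8))
    return [(l==i,s[i,4],ce[i]) for i in range(1,n) if s[i,4]>amin]
def px(m): return np.argwhere(m)[:,::-1].astype(float)
def masks(c):
    h,s,v=cv2.split(cv2.cvtColor(c["image"],cv2.COLOR_BGR2HSV))
    return {"blue":(h>108)&(h<128)&(s>150)&(v>60),"amber":((h<13)|(h>174))&(s>130)&(v>40)}
def near(c,m,z,p,rad):
    q=px(m); w=ray(c,q,z); k=np.hypot(*(w[:,:2]-p).T)<rad; return q[k],w[k]
def pca(w):
    w=w[:,:2]; m=w.mean(0); d=np.linalg.svd(w-m,full_matrices=False)[2][0]; d=d*np.sign(d[0]); s=(w-m)@d
    return m,d,s.min(),s.max()
E
python3 - <<'E'
from h import *; import pickle
cs=[pickle.load(open(n+"0.pkl","rb")) for n in("top","scene")]
caps=[];lines=[];ends=[]
for c in cs:
    M=masks(c)
    L=[]
    for m,a,ce in comps(M["blue"],30):
        w=ray(c,px(m),.008); mm,d,a0,a1=pca(w)
        if abs(a1-a0)<.3 and mm[0]<.8: L.append((a1-a0,ce,mm,d,a))
    L.sort(key=lambda t:-t[0]); 
    for l in L[:4]: print(np.round(l[0],3),np.round(l[1],1),np.round(l[2],4),np.degrees(np.arctan2(l[3][1],l[3][0])).round(2),l[4])
    lines.append(L[0]); caps.append(L[1][1])
    for m,a,ce in comps(M["amber"],20):
        w=ray(c,px(m),.023)[:,:2].mean(0)
        if np.hypot(*(w-L[1][2]))<.12: print(" amber",np.round(ce,1),np.round(w,4),a)
X,e=tri(cs,[l[1] for l in lines]);print("line mid tri",X.round(4),e)
X,e=tri(cs,caps);print("cap tri",X.round(4),e)
# depth cloud around tray
for c in cs:
    v,u=np.nonzero(c["depth"]>0); z=c["depth"][v,u]
    W=(np.c_[(u-c["cx"])/c["fx"]*z,(v-c["cy"])/c["fy"]*z,z]-c["t"])@c["R"]
    m=lines[0][2]; d=lines[0][3]; n=np.array([-d[1],d[0]]); T=np.c_[(W[:,:2]-m)@d,(W[:,:2]-m)@n,W[:,2]]
    k=(abs(T[:,0])<.09)&(abs(T[:,1])<.15); print("tray z",np.median(T[k,2]).round(4))
    for sgn in(1,-1):
        k=(abs(T[:,0])<.1)&(T[:,1]*sgn>.04)&(T[:,1]*sgn<.155)&(T[:,2]>.022)&(T[:,2]<.05); t=T[k]
        mm,dd,a0,a1=pca(t); print(sgn,"n",len(t),"mid",mm.round(4),"ends",((mm+dd*a0)).round(4),(mm+dd*a1).round(4),"ang",np.degrees(np.arctan2(dd[1],dd[0])).round(2),"ztop",np.percentile(t[:,2],95).round(4))
E
```

```text
0.186 [331.8 239.1] [ 0.5572 -0.0148] 8.65 382Traceback (most recent call last):
  File "<stdin>", line 12, in <module>
IndexError: list index out of range
```

```bash
sed -i 's/(h>108)&(h<128)&(s>150)&(v>60)/(h>100)\&(h<132)\&(s>130)\&(v>40)/' h.py
cat > m0.py <<'E'
from h import *; import pickle
cs=[pickle.load(open(n+"0.pkl","rb")) for n in("top","scene")]
print(cv2.cvtColor(cs[0]["image"],cv2.COLOR_BGR2HSV)[[245,213],[379,375]])
caps=[];lines=[]
for c in cs:
    M=masks(c); L=[]
    for m,a,ce in comps(M["blue"],30):
        mm,d,a0,a1=pca(ray(c,px(m),.008))
        if a1-a0<.3 and .4<mm[0]<.7 and abs(mm[1])<.25: L.append((a1-a0,ce,mm,d,a))
    L.sort(key=lambda t:-t[0])
    for l in L[:4]: print(np.round(l[0],3),np.round(l[1],1),np.round(l[2],4),np.degrees(np.arctan2(l[3][1],l[3][0])).round(2),l[4])
    lines.append(L[0]); caps+=[L[1][1]] if len(L)>1 else []
    for m,a,ce in comps(M["amber"],20):
        w=ray(c,px(m),.023)[:,:2].mean(0)
        if np.hypot(*(w-L[0][2]))<.2: print(" amber",np.round(ce,1),np.round(w,4),a)
X,e=tri(cs,[l[1] for l in lines]);print("line mid tri",X.round(4),e)
if len(caps)>1: X,e=tri(cs,caps);print("cap tri",X.round(4),e)
m=lines[0][2]; d=lines[0][3]; n=np.array([-d[1],d[0]])
for c in cs:
    v,u=np.nonzero(c["depth"]>0); z=c["depth"][v,u]
    W=(np.c_[(u-c["cx"])/c["fx"]*z,(v-c["cy"])/c["fy"]*z,z]-c["t"])@c["R"]
    T=np.c_[(W[:,:2]-m)@d,(W[:,:2]-m)@n,W[:,2]]
    k=(abs(T[:,0])<.09)&(abs(T[:,1])<.15); print("tray z",np.median(T[k,2]).round(4))
    for sgn in(1,-1):
        k=(abs(T[:,0])<.1)&(T[:,1]*sgn>.04)&(T[:,1]*sgn<.155)&(T[:,2]>.022)&(T[:,2]<.05); t=T[k]
        mm,dd,a0,a1=pca(t); print(sgn,"n",len(t),"mid",mm.round(4),"ends",((mm+dd*a0)).round(4),(mm+dd*a1).round(4),"ang",np.degrees(np.arctan2(dd[1],dd[0])).round(2),"ztop",np.percentile(t[:,2],95).round(4))
E
python3 m0.py
```

```text
[[108 226 203]
 [ 12 225 128]]
0.188 [331.5 237.4] [ 0.5613 -0.0141] 8.64 430
0.034 [379.2 246. ] [ 0.5379 -0.1285] -17.83 136
 amber [373.6 211.4] [ 0.6199 -0.1165] 68
 amber [377.9 234.9] [ 0.5626 -0.1248] 58
0.183 [315.1 271.1] [ 0.566  -0.0149] 8.52 307
0.04 [273.6 286.9] [ 0.5241 -0.1204] -55.79 120
 amber [313. 241.] [0.5035 0.0495] 60
 amber [281.8 291.2] [ 0.5571 -0.1257] 84
 amber [303.1 302.6] [ 0.618  -0.1178] 124
line mid tri [ 0.5629 -0.0129  0.0031] [np.float64(1.682443877534508), np.float64(1.6824438775343813)]
cap tri [ 0.5347 -0.1282  0.0237] [np.float64(1.6425321892769968), np.float64(1.6425321892769762)]
tray z 0.0077
1 n 567 mid [-0.0071  0.0816] ends [-0.0611  0.0799] [0.0485 0.0834] ang 1.82 ztop 0.0398
-1 n 569 mid [-0.0028 -0.1064] ends [-0.0574 -0.1056] [ 0.0534 -0.1073] ang -0.86 ztop 0.0393
tray z 0.0096
1 n 443 mid [0.001  0.0737] ends [-0.0583  0.0715] [0.0547 0.0757] ang 2.14 ztop 0.0411
-1 n 537 mid [ 0.0049 -0.1153] ends [-0.0537 -0.1149] [ 0.0592 -0.1157] ang -0.43 ztop 0.0405
```

Both views put the tube on about 106–110 mm to the −y side of the line, nearly parallel to it. The line angle is about 8.6°. I'll straddle-push with two half-open fingers, jaw axis along the line, starting by moving to a point above and behind the tube.

Call:
step_arm(
  increments=[
    {"tx":27.3,"ty":39,"az":6.35,"claw":0},
    {"tx":27.3,"ty":39,"az":6.35,"claw":0},
    {"tx":27.3,"ty":39,"az":6.35,"claw":0},
    {"tx":27.3,"ty":39,"az":6.35,"claw":0},
    {"tx":27.3,"ty":39,"az":6.35,"claw":0},
    {"tx":27.3,"ty":39,"az":6.35,"claw":0},
    {"tx":27.3,"ty":39,"az":6.35,"claw":0},
    {"tx":27.3,"ty":39,"az":6.35,"claw":0},
    {"tx":27.3,"ty":39,"az":6.35,"claw":0},
    {"tx":27.3,"ty":39,"az":6.35,"claw":0},
    {"tx":27.3,"ty":39,"az":6.35,"claw":0},
    {"tx":27.3,"ty":39,"az":6.35,"claw":0},
  ],
)

```text
$.increments[0]: bad value
```

```bash
cat > w.py <<'E'
import sys
from plant import r, optics
from h import *
c=optics.capture("wrist"); cv2.imwrite(f"pics/{sys.argv[1]}.png",c["image"])
s=r.get_state(); print(s["time_s"],s["tcp_pos"].round(4),s["eef_rot"].round(2),s["contact_force"].round(2),s["gripper_width"].round(3))
M=masks(c); L=[]
for m,a,ce in comps(M["blue"],200):
    mm,d,a0,a1=pca(ray(c,px(m),.008)); L.append((a1-a0,ce,mm,d)); print("blue",a,ce.round(0),"mid",mm.round(4),"len",(a1-a0).round(3),"ang",np.degrees(np.arctan2(d[1],d[0])).round(2))
for m,a,ce in comps(M["amber"],200):
    mm,d,a0,a1=pca(ray(c,px(m),.023)); print("amber",a,ce.round(0),mm.round(4))
print("cam",(-c["R"].T@c["t"]).round(3))
E
python3 w.py w1
```

```text
Traceback (most recent call last):
  File "w.py", line 5, in <module>
    s=r.get_state(); print(s["time_s"],s["tcp_pos"].round(4),s["eef_rot"].round(2),s["contact_force"].round(2),s["gripper_width"].round(3))
                                                                                                               ^^^^^^^^^^^^^^^^^^^^^^^^
AttributeError: 'float' object has no attribute 'round'
```

View pics/w1.png

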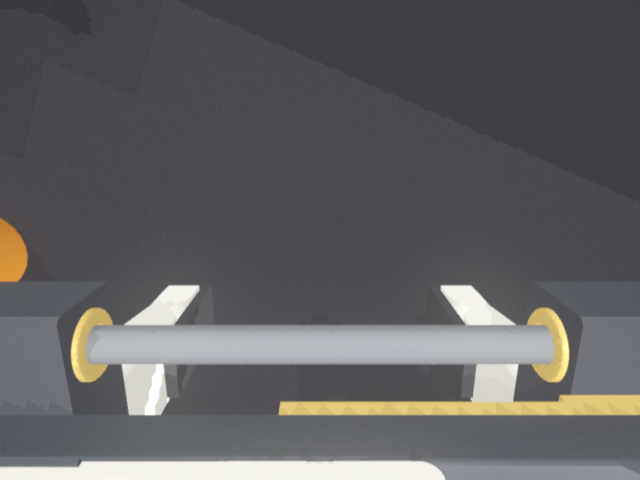

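The move was refused, and this picture is still from the start pose, showing only the open fingers at (165,350) and (480,350). I'll resend with every field filled in.

Call:
step_arm(
  increments=[
    {"tx":27.3,"ty":39,"tz":0,"ax":0,"ay":0,"az":6.35,"claw":0},
  ],
)

```text
time_s: 0.25
tcp_pos: [0.283, -0.5869, 0.2441]
eef_rot: [179.9, -0.1, -151.4]
contact_force: [1.5, 0.0, -0.6]
gripper_width: 0.084
```

Call:
step_arm(
  increments=[
    {"tx":27.3,"ty":39,"tz":0,"ax":0,"ay":0,"az":6.35,"claw":0},
    {"tx":27.3,"ty":39,"tz":0,"ax":0,"ay":0,"az":6.35,"claw":0},
    {"tx":27.3,"ty":39,"tz":0,"ax":0,"ay":0,"az":6.35,"claw":0},
    {"tx":27.3,"ty":39,"tz":0,"ax":0,"ay":0,"az":6.35,"claw":0},
    {"tx":27.3,"ty":39,"tz":0,"ax":0,"ay":0,"az":6.35,"claw":0},
    {"tx":27.3,"ty":39,"tz":0,"ax":0,"ay":0,"az":6.35,"claw":0},
    {"tx":27.3,"ty":39,"tz":0,"ax":0,"ay":0,"az":6.35,"claw":0},
    {"tx":27.3,"ty":39,"tz":0,"ax":0,"ay":0,"az":6.35,"claw":0},
    {"tx":27.3,"ty":39,"tz":0,"ax":0,"ay":0,"az":6.35,"claw":0},
    {"tx":27.3,"ty":39,"tz":0,"ax":0,"ay":0,"az":6.35,"claw":0},
    {"tx":27.3,"ty":39,"tz":0,"ax":0,"ay":0,"az":6.35,"claw":0},
    {"tx":0,"ty":0,"tz":0,"ax":0,"ay":0,"az":0,"claw":0},
  ],
)

```text
time_s: 1.45
tcp_pos: [0.5879, -0.1517, 0.2448]
eef_rot: [-180.0, 0.0, -80.9]
contact_force: [-0.2, -0.1, 0.4]
gripper_width: 0.0437
```

```bash
sed -i 's/s\["gripper_width"\].round(3)/round(s["gripper_width"],3)/' w.py; python3 w.py w2
```

```text
1.5 [ 0.5865 -0.1534  0.2448] [ 1.7995e+02  2.0000e-02 -8.1120e+01] [-0.31  0.19 -0.56] 0.044
blue 897 [372. 243.] mid [ 0.5353 -0.1244] len 0.033 ang -72.56
amber 649 [276. 244.] [ 0.6231 -0.1141]
amber 533 [343. 247.] [ 0.5625 -0.1208]
cam [ 0.601 -0.223  0.384]
```

View pics/w2.png

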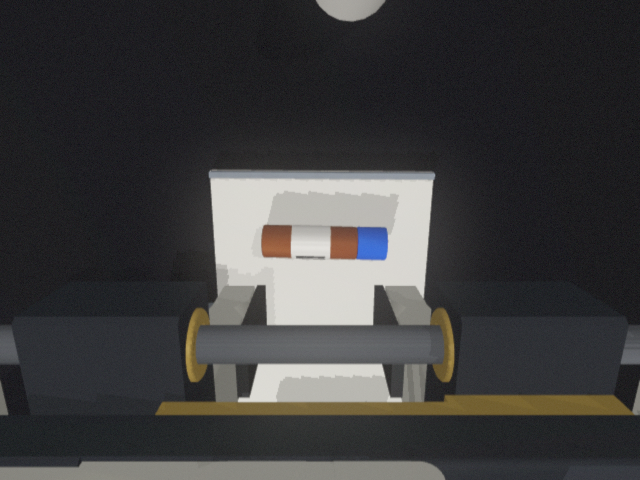

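The wrist view shows the tube at columns 262–387, row 243, parallel to the tray's rim at row 175. Both fingers lie along the tube's axis direction, and the tube's offset from the line is about −106 mm. Descending behind the tube.

Call:
step_arm(
  increments=[
    {"tx":0,"ty":0,"tz":-40,"ax":0,"ay":0,"az":0,"claw":0},
    {"tx":0,"ty":0,"tz":-40,"ax":0,"ay":0,"az":0,"claw":0},
    {"tx":0,"ty":0,"tz":-40,"ax":0,"ay":0,"az":0,"claw":0},
    {"tx":0,"ty":0,"tz":-30,"ax":0,"ay":0,"az":0,"claw":0},
    {"tx":0,"ty":0,"tz":-25,"ax":0,"ay":0,"az":0,"claw":0},
    {"tx":0,"ty":0,"tz":-15,"ax":0,"ay":0,"az":0,"claw":0},
    {"tx":0,"ty":0,"tz":0,"ax":0,"ay":0,"az":0,"claw":0},
    {"tx":0,"ty":0,"tz":0,"ax":0,"ay":0,"az":0,"claw":0},
  ],
)

```text
time_s: 2.3
tcp_pos: [0.5851, -0.1566, 0.0558]
eef_rot: [180.0, -0.0, -81.4]
contact_force: [0.6, -0.0, 1.1]
gripper_width: 0.0438
```

```bash
python3 w.py w3; python3 -c "
from plant import optics;import cv2,pickle
c=optics.capture('scene');pickle.dump(c,open('scene1.pkl','wb'));cv2.imwrite('pics/s1.png',cv2.resize(c['image'][190:350,190:410],None,fx=3,fy=3))"
```

```text
2.35 [ 0.5857 -0.1564  0.0565] [-1.7994e+02 -2.0000e-02 -8.1390e+01] [-0.63 -0.09  1.6 ] 0.044
amber 1546 [359. 380.] [ 0.5614 -0.116 ]
cam [ 0.597 -0.228  0.195]
```

View pics/s1.png

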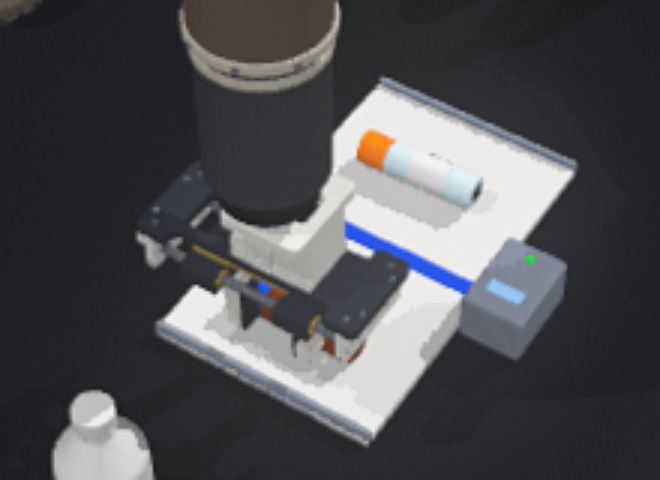

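The scene crop shows the fingers standing behind the amber tube (at about (270,300)) and clear of the rim, the bottle and the reader. Now lowering to a tip height of about 26 mm and starting to push.

Call:
step_arm(
  increments=[
    {"tx":0,"ty":0,"tz":-6,"ax":0,"ay":0,"az":0,"claw":0},
    {"tx":0,"ty":0,"tz":-5,"ax":0,"ay":0,"az":0,"claw":0},
    {"tx":-0.3,"ty":2,"tz":0,"ax":0,"ay":0,"az":0,"claw":0},
    {"tx":-0.3,"ty":2,"tz":0,"ax":0,"ay":0,"az":0,"claw":0},
    {"tx":-0.3,"ty":2,"tz":0,"ax":0,"ay":0,"az":0,"claw":0},
    {"tx":-0.3,"ty":2,"tz":0,"ax":0,"ay":0,"az":0,"claw":0},
    {"tx":-0.3,"ty":2,"tz":0,"ax":0,"ay":0,"az":0,"claw":0},
    {"tx":-0.3,"ty":2,"tz":0,"ax":0,"ay":0,"az":0,"claw":0},
    {"tx":-0.3,"ty":2,"tz":0,"ax":0,"ay":0,"az":0,"claw":0},
    {"tx":-0.3,"ty":2,"tz":0,"ax":0,"ay":0,"az":0,"claw":0},
    {"tx":-0.3,"ty":2,"tz":0,"ax":0,"ay":0,"az":0,"claw":0},
    {"tx":-0.3,"ty":2,"tz":0,"ax":0,"ay":0,"az":0,"claw":0},
  ],
)

```text
time_s: 3.6
tcp_pos: [0.5823, -0.1357, 0.0446]
eef_rot: [-180.0, -0.0, -81.4]
contact_force: [-0.0, -0.2, -0.1]
gripper_width: 0.0435
```

Call:
step_arm(
  increments=[
    {"tx":-0.3,"ty":2,"tz":0,"ax":0,"ay":0,"az":0,"claw":0},
    {"tx":-0.3,"ty":2,"tz":0,"ax":0,"ay":0,"az":0,"claw":0},
    {"tx":-0.3,"ty":2,"tz":0,"ax":0,"ay":0,"az":0,"claw":0},
    {"tx":-0.3,"ty":2,"tz":0,"ax":0,"ay":0,"az":0,"claw":0},
    {"tx":-0.3,"ty":2,"tz":0,"ax":0,"ay":0,"az":0,"claw":0},
    {"tx":-0.3,"ty":2,"tz":0,"ax":0,"ay":0,"az":0,"claw":0},
    {"tx":-0.3,"ty":2,"tz":0,"ax":0,"ay":0,"az":0,"claw":0},
    {"tx":-0.3,"ty":2,"tz":0,"ax":0,"ay":0,"az":0,"claw":0},
    {"tx":-0.3,"ty":2,"tz":0,"ax":0,"ay":0,"az":0,"claw":0},
  ],
)

```text
time_s: 4.5
tcp_pos: [0.5796, -0.1177, 0.0446]
eef_rot: [180.0, -0.0, -81.4]
contact_force: [-0.3, 0.2, 0.1]
gripper_width: 0.0438
```

```bash
cat > v.py <<'E'
# tube pieces from scene and top camera in the local (line) frame
from plant import r, optics
from h import *
d=np.array([.9888,.1495]); n=np.array([-.1495,.9888])
s=r.get_state(); print(s["time_s"],s["tcp_pos"].round(4),s["contact_force"].round(1),"tcp y",((s["tcp_pos"][:2]-[.5635,-.0145])@n).round(4))
for nm,m0 in(("top",[.5613,-.0141]),("scene",[.566,-.0149]),("wrist",[.5635,-.0145])):
    c=optics.capture(nm); M=masks(c)
    for k,m in M.items():
        for mm,a,ce in comps(m,25):
            z=.023; w=ray(c,px(mm),z)[:,:2]-m0; L=np.c_[w@d,w@n]
            if abs(L.mean(0)[0])<.1 and -.15<L.mean(0)[1]<.06: print(nm,k,a,ce.round(0),L.mean(0).round(4),L.min(0).round(4),L.max(0).round(4))
E
python3 v.py
```

```text
4.5 [ 0.5796 -0.1177  0.0446] [-0.3  0.2  0.1] tcp y -0.1044
top blue 278 [334. 251.] [-0.0351  0.0004] [-0.0934 -0.0064] [0.0241 0.0071]
top blue 49 [363. 249.] [-0.0436 -0.0697] [-0.0545 -0.0792] [-0.0282 -0.0641]
scene blue 71 [339. 283.] [ 0.0764 -0.011 ] [ 0.0545 -0.0178] [ 0.0952 -0.0037]
wrist amber 1594 [360. 380.] [-0.016  -0.0681] [-0.0286 -0.0763] [-0.0046 -0.0602]
```

Contact forces are near zero and the tube's leading edge is moving with the fingers (tube centre is about TCP + 25 mm). Continuing gently.

Call:
step_arm(
  increments=[
    {"tx":-0.3,"ty":2,"tz":0,"ax":0,"ay":0,"az":0,"claw":0},
    {"tx":-0.3,"ty":2,"tz":0,"ax":0,"ay":0,"az":0,"claw":0},
    {"tx":-0.3,"ty":2,"tz":0,"ax":0,"ay":0,"az":0,"claw":0},
    {"tx":-0.3,"ty":2,"tz":0,"ax":0,"ay":0,"az":0,"claw":0},
    {"tx":-0.3,"ty":2,"tz":0,"ax":0,"ay":0,"az":0,"claw":0},
    {"tx":-0.3,"ty":2,"tz":0,"ax":0,"ay":0,"az":0,"claw":0},
    {"tx":-0.3,"ty":2,"tz":0,"ax":0,"ay":0,"az":0,"claw":0},
    {"tx":-0.3,"ty":2,"tz":0,"ax":0,"ay":0,"az":0,"claw":0},
    {"tx":-0.3,"ty":2,"tz":0,"ax":0,"ay":0,"az":0,"claw":0},
    {"tx":-0.3,"ty":2,"tz":0,"ax":0,"ay":0,"az":0,"claw":0},
    {"tx":-0.3,"ty":2,"tz":0,"ax":0,"ay":0,"az":0,"claw":0},
    {"tx":-0.3,"ty":2,"tz":0,"ax":0,"ay":0,"az":0,"claw":0},
  ],
)

```text
time_s: 5.85
tcp_pos: [0.576, -0.0937, 0.0446]
eef_rot: [180.0, 0.0, -81.4]
contact_force: [0.4, -0.4, 0.4]
gripper_width: 0.044
```

Call:
step_arm(
  increments=[
    {"tx":-0.3,"ty":2,"tz":0,"ax":0,"ay":0,"az":0,"claw":0},
    {"tx":-0.3,"ty":2,"tz":0,"ax":0,"ay":0,"az":0,"claw":0},
    {"tx":-0.3,"ty":2,"tz":0,"ax":0,"ay":0,"az":0,"claw":0},
    {"tx":-0.3,"ty":2,"tz":0,"ax":0,"ay":0,"az":0,"claw":0},
    {"tx":-0.3,"ty":2,"tz":0,"ax":0,"ay":0,"az":0,"claw":0},
    {"tx":-0.3,"ty":2,"tz":0,"ax":0,"ay":0,"az":0,"claw":0},
    {"tx":-0.3,"ty":2,"tz":0,"ax":0,"ay":0,"az":0,"claw":0},
    {"tx":-0.3,"ty":2,"tz":0,"ax":0,"ay":0,"az":0,"claw":0},
    {"tx":-0.3,"ty":2,"tz":0,"ax":0,"ay":0,"az":0,"claw":0},
    {"tx":-0.3,"ty":2,"tz":0,"ax":0,"ay":0,"az":0,"claw":0},
    {"tx":-0.3,"ty":2,"tz":0,"ax":0,"ay":0,"az":0,"claw":0},
    {"tx":-0.3,"ty":2,"tz":0,"ax":0,"ay":0,"az":0,"claw":0},
  ],
)

```text
time_s: 7.05
tcp_pos: [0.5724, -0.0697, 0.0446]
eef_rot: [180.0, 0.0, -81.4]
contact_force: [0.4, 0.1, -0.4]
gripper_width: 0.0436
```

```bash
python3 v.py; python3 -c "
from plant import optics;import cv2
c=optics.capture('top');cv2.imwrite('pics/t1.png',cv2.resize(c['image'][170:300,230:430],None,fx=4,fy=4,interpolation=2))"
```

```text
7.05 [ 0.5724 -0.0697  0.0446] [ 0.4  0.1 -0.4] tcp y -0.0559
top blue 255 [334. 253.] [-0.04    0.0003] [-0.0934 -0.0064] [0.0145 0.007 ]
top blue 34 [343. 253.] [-0.044  -0.0198] [-0.0548 -0.0266] [-0.0268 -0.0157]
scene blue 68 [339. 283.] [ 0.0773 -0.0112] [ 0.0591 -0.0178] [ 0.0952 -0.0038]
scene amber 30 [300. 273.] [-0.0207 -0.0369] [-0.0318 -0.0448] [-0.011  -0.0284]
wrist blue 842 [319. 399.] [ 0.0019 -0.0101] [-0.0345 -0.0127] [ 0.0383 -0.009 ]
wrist amber 1601 [359. 380.] [-0.0155 -0.0198] [-0.0285 -0.0278] [-0.0037 -0.0122]
```

View pics/t1.png

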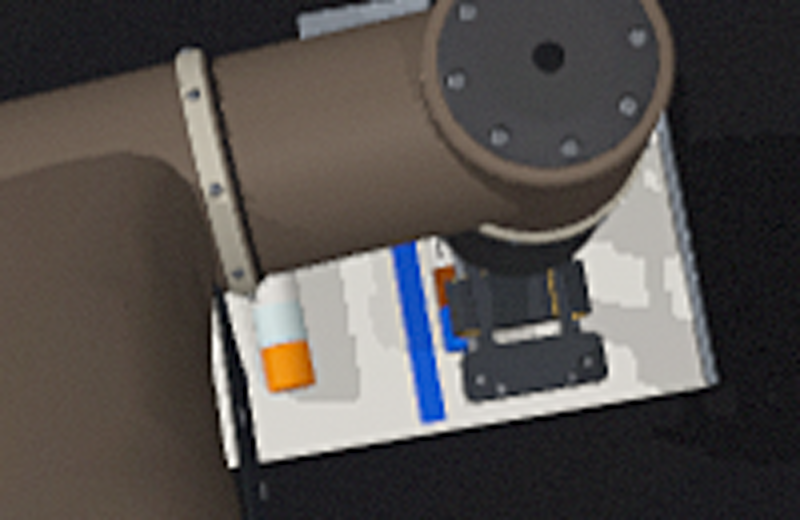

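The top crop shows the tube's cap edge at about (455,330), just right of the line and parallel to it, with the fingers still behind. The centre is about 31 mm short. Going on, slowing near the end.

Call:
step_arm(
  increments=[
    {"tx":-0.3,"ty":2,"tz":0,"ax":0,"ay":0,"az":0,"claw":0},
    {"tx":-0.3,"ty":2,"tz":0,"ax":0,"ay":0,"az":0,"claw":0},
    {"tx":-0.3,"ty":2,"tz":0,"ax":0,"ay":0,"az":0,"claw":0},
    {"tx":-0.3,"ty":2,"tz":0,"ax":0,"ay":0,"az":0,"claw":0},
    {"tx":-0.3,"ty":2,"tz":0,"ax":0,"ay":0,"az":0,"claw":0},
    {"tx":-0.3,"ty":2,"tz":0,"ax":0,"ay":0,"az":0,"claw":0},
    {"tx":-0.3,"ty":2,"tz":0,"ax":0,"ay":0,"az":0,"claw":0},
    {"tx":-0.3,"ty":2,"tz":0,"ax":0,"ay":0,"az":0,"claw":0},
    {"tx":-0.3,"ty":2,"tz":0,"ax":0,"ay":0,"az":0,"claw":0},
    {"tx":-0.3,"ty":2,"tz":0,"ax":0,"ay":0,"az":0,"claw":0},
    {"tx":-0.2,"ty":1,"tz":0,"ax":0,"ay":0,"az":0,"claw":0},
    {"tx":-0.2,"ty":1,"tz":0,"ax":0,"ay":0,"az":0,"claw":0},
  ],
)

```text
time_s: 8.45
tcp_pos: [0.569, -0.0477, 0.0445]
eef_rot: [180.0, -0.0, -81.4]
contact_force: [-1.0, 0.1, -0.6]
gripper_width: 0.0438
```

Call:
step_arm(
  increments=[
    {"tx":-0.2,"ty":1,"tz":0,"ax":0,"ay":0,"az":0,"claw":0},
    {"tx":-0.1,"ty":1,"tz":0,"ax":0,"ay":0,"az":0,"claw":0},
    {"tx":-0.1,"ty":1,"tz":0,"ax":0,"ay":0,"az":0,"claw":0},
    {"tx":-0.1,"ty":1,"tz":0,"ax":0,"ay":0,"az":0,"claw":0},
    {"tx":-0.1,"ty":0.5,"tz":0,"ax":0,"ay":0,"az":0,"claw":0},
    {"tx":0,"ty":0,"tz":0,"ax":0,"ay":0,"az":0,"claw":0},
    {"tx":0,"ty":0,"tz":0,"ax":0,"ay":0,"az":0,"claw":0},
    {"tx":0,"ty":0,"tz":0,"ax":0,"ay":0,"az":0,"claw":0},
  ],
)

```text
time_s: 9.25
tcp_pos: [0.5684, -0.0433, 0.0446]
eef_rot: [-180.0, 0.0, -81.4]
contact_force: [-0.3, 0.7, 0.2]
gripper_width: 0.0439
```

```bash
python3 v.py
```

```text
9.25 [ 0.5684 -0.0433  0.0446] [-0.3  0.7  0.2] tcp y -0.0292
top blue 27 [332. 256.] [-0.0456  0.0076] [-0.0571  0.0023] [-0.0291  0.0113]
scene blue 68 [339. 283.] [ 0.0773 -0.0112] [ 0.0591 -0.0178] [ 0.0952 -0.0038]
scene amber 31 [306. 266.] [-0.0205 -0.0095] [-0.0302 -0.0191] [-0.0113 -0.0009]
scene amber 37 [326. 276.] [ 0.0392 -0.0107] [ 0.0292 -0.0199] [ 0.055  -0.0005]
wrist amber 1580 [359. 379.] [-0.0153  0.0065] [-0.028  -0.0013] [-0.0035  0.0139]
```

The tube's centre is at about −4 mm by its leading edge. Backing off, lifting clear, and checking unobstructed.

Call:
step_arm(
  increments=[
    {"tx":0.5,"ty":-3,"tz":0,"ax":0,"ay":0,"az":0,"claw":0},
    {"tx":1.5,"ty":-10,"tz":0,"ax":0,"ay":0,"az":0,"claw":0},
    {"tx":2,"ty":-15,"tz":5,"ax":0,"ay":0,"az":0,"claw":0},
    {"tx":0,"ty":0,"tz":40,"ax":0,"ay":0,"az":0,"claw":0},
    {"tx":0,"ty":0,"tz":45,"ax":0,"ay":0,"az":0,"claw":0},
    {"tx":0,"ty":0,"tz":45,"ax":0,"ay":0,"az":0,"claw":0},
    {"tx":0,"ty":0,"tz":45,"ax":0,"ay":0,"az":0,"claw":0},
    {"tx":-20,"ty":-40,"tz":0,"ax":0,"ay":0,"az":0,"claw":0},
    {"tx":-20,"ty":-40,"tz":0,"ax":0,"ay":0,"az":0,"claw":0},
    {"tx":-20,"ty":-40,"tz":0,"ax":0,"ay":0,"az":0,"claw":0},
    {"tx":-20,"ty":-40,"tz":0,"ax":0,"ay":0,"az":0,"claw":0},
    {"tx":-20,"ty":-40,"tz":0,"ax":0,"ay":0,"az":0,"claw":0},
  ],
)

```text
time_s: 10.6
tcp_pos: [0.4709, -0.2738, 0.2253]
eef_rot: [-180.0, -0.0, -81.4]
contact_force: [0.7, -0.9, -0.4]
gripper_width: 0.0435
```

Call:
step_arm(
  increments=[
    {"tx":-20,"ty":-40,"tz":0,"ax":0,"ay":0,"az":0,"claw":0},
    {"tx":-20,"ty":-40,"tz":0,"ax":0,"ay":0,"az":0,"claw":0},
    {"tx":-20,"ty":-40,"tz":0,"ax":0,"ay":0,"az":0,"claw":0},
    {"tx":0,"ty":0,"tz":0,"ax":0,"ay":0,"az":0,"claw":0},
  ],
)

```text
time_s: 11.0
tcp_pos: [0.4092, -0.3959, 0.2247]
eef_rot: [180.0, -0.0, -81.7]
contact_force: [0.1, 0.5, -0.6]
gripper_width: 0.0434
```

```bash
python3 v.py; python3 - <<'E'
from plant import optics
from h import *
import pickle
d=np.array([.9888,.1495]); n=np.array([-.1495,.9888])
ims=[]
for nm,m in(("top",[.5613,-.0141]),("scene",[.566,-.0149])):
    c=optics.capture(nm); o=pickle.load(open(nm+"0.pkl","rb"))
    def T(c):
        v,u=np.nonzero(c["depth"]>0); z=c["depth"][v,u]
        W=(np.c_[(u-c["cx"])/c["fx"]*z,(v-c["cy"])/c["fy"]*z,z]-c["t"])@c["R"]
        return np.c_[(W[:,:2]-m)@d,(W[:,:2]-m)@n,W[:,2]]
    for lab,cc,y0,y1 in(("amber",c,-.05,.05),("clear0",o,.05,.13),("clear",c,.05,.13)):
        t=T(cc); t=t[(abs(t[:,0])<.095)&(t[:,1]>y0)&(t[:,1]<y1)&(t[:,2]>.022)&(t[:,2]<.05)]
        if len(t): mm,dd,a0,a1=pca(t); print(nm,lab,len(t),mm.round(4),((a0+a1)/2*dd+mm).round(4),"ang",np.degrees(np.arctan2(dd[1],dd[0])).round(1),"z",np.percentile(t[:,2],95).round(4))
    ims.append(c["image"])
t=cv2.resize(ims[0][160:310,120:500],(800,316)); s=cv2.resize(ims[1][130:390,180:420],(260,282))
out=np.zeros((600,800,3),np.uint8); out[:316]=t; out[316:598,:260]=s; cv2.imwrite("pics/f1.png",out)
E
```

```text
11.0 [ 0.4092 -0.3959  0.2247] [ 0.1  0.5 -0.6] tcp y -0.354
top blue 75 [326. 206.] [0.0749 0.0004] [ 0.0582 -0.0063] [0.0918 0.0068]
top blue 227 [336. 259.] [-0.0543 -0.0013] [-0.0934 -0.0161] [-0.0264  0.0113]
top amber 31 [333. 217.] [ 0.0449 -0.0127] [ 0.0324 -0.0176] [ 0.0566 -0.0057]
scene blue 143 [295. 259.] [-0.0549 -0.0051] [-0.0857 -0.0189] [-0.0292  0.0148]
scene blue 67 [339. 283.] [ 0.0772 -0.0113] [ 0.0582 -0.0178] [ 0.0952 -0.0043]
scene amber 76 [306. 264.] [-0.0241 -0.0023] [-0.0357 -0.0177] [-0.0128  0.0131]
scene amber 111 [327. 274.] [ 0.0376 -0.0026] [ 0.0223 -0.0186] [0.0554 0.0133]
top amber 570 [-0.0014 -0.0022] [-0.0004 -0.0022] ang -1.0 z 0.0393
top clear0 567 [-0.0072  0.0816] [-0.0064  0.0816] ang 1.9 z 0.0398
top clear 568 [-0.0074  0.0817] [-0.0066  0.0817] ang 2.1 z 0.0395
scene amber 484 [ 0.0019 -0.0087] [-0.0013 -0.0087] ang 0.1 z 0.0408
scene clear0 443 [-0.0035  0.0752] [-0.0064  0.0751] ang 2.2 z 0.0411
scene clear 449 [-0.0036  0.0752] [-0.007   0.0751] ang 2.2 z 0.0406
```

View pics/f1.png

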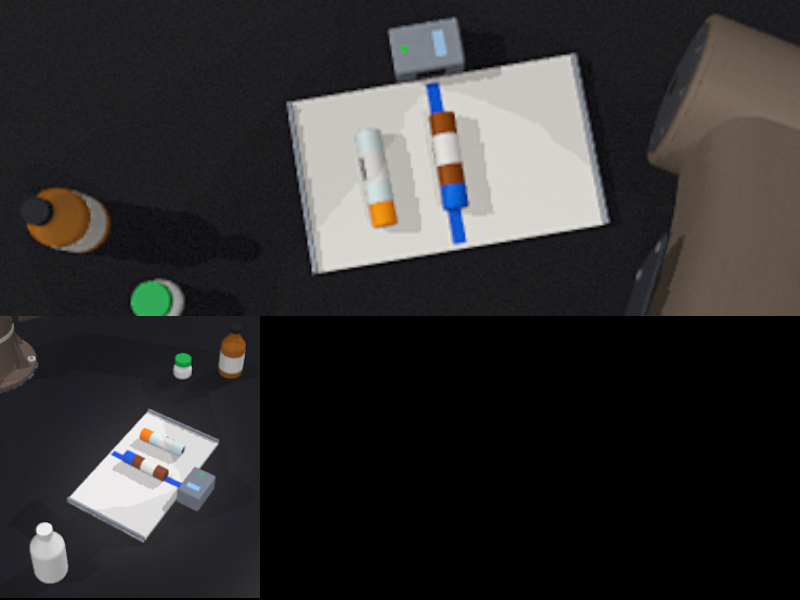

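Both views show the tube on the line at about y = −2 to −3 mm, x ≈ 0, parallel to within about 1°, with its base towards the reader. The clear tube has not moved. One quick check that everything is still, then I'll hand in.

Call:
step_arm(
  increments=[
    {"tx":0,"ty":0,"tz":0,"ax":0,"ay":0,"az":0,"claw":0},
    {"tx":0,"ty":0,"tz":0,"ax":0,"ay":0,"az":0,"claw":0},
    {"tx":0,"ty":0,"tz":0,"ax":0,"ay":0,"az":0,"claw":0},
    {"tx":0,"ty":0,"tz":0,"ax":0,"ay":0,"az":0,"claw":0},
    {"tx":0,"ty":0,"tz":0,"ax":0,"ay":0,"az":0,"claw":0},
  ],
)

```text
time_s: 11.75
tcp_pos: [0.4126, -0.3911, 0.2246]
eef_rot: [180.0, 0.0, -81.3]
contact_force: [-0.5, 0.1, -0.4]
gripper_width: 0.0437
```

```bash
python3 v.py | grep amber; python3 -c "
from plant import r; print(r.close_job())"
```

```text
top amber 33 [333. 217.] [ 0.045  -0.0122] [ 0.0324 -0.0176] [ 0.0566 -0.0025]
top amber 36 [336. 241.] [-0.013  -0.0084] [-0.0248 -0.0163] [-0.0038  0.0025]
scene amber 76 [306. 264.] [-0.0241 -0.0023] [-0.0357 -0.0177] [-0.0128  0.0131]
scene amber 111 [327. 274.] [ 0.0376 -0.0026] [ 0.0223 -0.0186] [0.0554 0.0133]
the job is handed in; nothing more can be done
None
```

I pushed the amber tube about 105 mm onto the blue line with two half-open fingertips, at 20 mm/s, slowing to 10 mm/s or less at the end. The fingertips were about 26 mm above the bench, just above the tube's axis. I then backed the arm away and handed the job in at about 12 s.

**Final position:** the tube lies 2–3 mm from the centre line on its starting side, about 0–1 mm off the middle endwise and within about 1° of parallel. Its base faces the reader. The top view's depth and the scene view's outline agree on the offset, and the scene view was unchanged 0.75 s later.

**Force and other objects:** the force on the wrist stayed at noise level (about 1 N). The clear tube moved less than 1 mm. I judged the bottles and jar only by eye in the pictures, and they looked unmoved.

**Disagreements and gaps:**
- **Scene depth:** the scene camera's depth alone read −8.7 mm. It sees mostly one side of the tube and read a similar 7–9 mm off, in the same direction, before the push, so I discounted it.
- **Final top-view colour mask:** it caught only part of the tube, so I did not use it.
- **Rolling:** I did not measure the tube's turn directly. That it rolled rather than slid is inferred from the gentle push and the low force.
- **Refused move:** the first move call was refused because I left out some fields.

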